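# Close the loaded core box and weight it down

### The arm

A 7-joint arm with a two-finger parallel gripper is mounted at the origin on the work surface. World frame = base frame: x ahead of the robot, y to its left, z up, the work surface at z = 0. Lengths are in m, angles in rad, forces in N, time in s.
With the tool pointing down it reaches from about 0.35 to 0.9 m from the base axis. Payload 19.9 kg.
Tool frame: the origin (TCP) lies between the finger pads; the fingertips stand 19 mm ahead of it and the grasp point (between the pads) is the TCP; z points along the fingers, y is the line along which they close (so a half turn about z gives the same grasp; the last joint's range is limited). The gripper opens to 94 mm and grips with 3 to 60 N. Pads are 16 mm wide; open, the fingers measure 119 mm over their backs; the gripper's body (75 mm by 177 mm) begins 78 mm behind the grasp point.
Start: joints at [1.089, 0.417, -0.01, 1.614, 0.005, 1.111, -0.053], TCP at [0.266, -0.566, 0.224] pointing down, gripper open.
Joint ranges: [-2.81, 2.81], [-0.39, 2.02], [-1.27, 1.25], [0.06, 2.57], [-1.19, 4.33], [0.19, 2], [-2.82, 2.82]. Speed limits (rad/s): [1.89, 1.89, 2.39, 2.39, 3.01, 3.01, 3.01].

### API

Orientations are given as a 3x3 rotation matrix whose columns are the frame's x, y, z axes.
In Python, from rig import robot gives the robot as it stands. Calls block until the motion is done:
- robot.move_ptp(position, orientation): joint-space move of the TCP to a pose.
- robot.move_linear(position, velocity=0.15, frame=None, threshold=None): straight line of the TCP; frame=None keeps the orientation; velocity is the mean speed in m/s. With threshold (N) it stops when the force on the tool has changed by that much, and returns True; else False.
- robot.goto_joints(angles): joint-space move.
- robot.gripper_to(opening): finger opening in m; the grip force is fixed at half the most; returns when the fingers have stopped.
- robot.pause(seconds).
- robot.ik(position, orientation): joint angles nearest the present ones, or None.
- robot.get_state(): the state.
- robot.grab_frame(name): name is "scene" or "top" or "wrist"; returns the picture (400x640x3 uint8, red, green, blue); there is no depth.
- robot.camera_info(name): a dict with "fx", "fy", "cx", "cy" (pixels), "rvec" (rotation vector, rad) and "tvec" (3), from world to camera coordinates, as OpenCV has them. Camera axes: x right, y down, z forward; pixel columns grow to the right and rows downward; lengths in m; the calibration is good to about 2 mm. The wrist camera is an equidistant fisheye: a pixel r from the principal point sees the ray r / f radians off the axis. A picture is of the moment at which its call begins: read the wrist's pose just before it. camera_info takes no time and is no camera call; for the wrist camera it gives the pose at the moment of the call.
A pose or a line that the arm cannot do raises robot.PlanningError and nothing moves.
- robot.sign_off(): hands the job in; it is judged then, once.
The state is a dict: "time": time; "qpos": joint angles; "joint_vel": joint speeds; "effort": joint torques, N m; "ee_pos": TCP position; "tool_rot": TCP orientation; "force": force on the tool from outside, world axes, zero at the start; "moment": the same for the moment, N m; "opening": finger opening in m; "grasp_force": force on a finger pad.
Only numpy, scipy, OpenCV 4.12 (cv2) and the standard library are available. Lean on these libraries where they do the work, as an engineer would, in place of code of your own. Each camera call takes 0.05 s, during which the arm holds its last target. There are 200 camera calls.

### The job

Close the loaded white core box: put the white resin cover on it, long side to long side, so that it sits fully home on the rim. Then stand the iron weight upright on the middle of the cover's raised grey grip block to hold the box shut, setting both down gently rather than dropping them. Leave the square oak cover where it lies; it belongs to another box.

Things in the scene. Friction and masses are not known exactly. Their poses are not given: they have to be found in the camera images.
- core_box: Open white resin core box half, fixed on the cork, 150 (x) x 110 (y) x 50 mm high; walls 12, opening 126 x 86 mm. Already holds a sand-coloured core and copper tube, up to 30 mm above its underside. Origin: centre of its underside, 4 mm above the work surface; z up, x along the long side.
- white_cover: Loose white resin cover, 0.4 kg. Bottom to top: plug 110 (x) x 70 (y) x 10 mm, entering the box with 8 mm to spare each side; plate 150 x 110 x 10 mm, to rest on the rim; grey central grip block 64 (x) x 46 (y) x 30 mm, flat-topped, gripped across y. Origin: centre of the plug's underside, 40 mm above the box's when home; z up. Starts plug down; either way round fits.
- iron_weight: Loose dark cast iron weight, about 0.8 kg, standing upright on the far side of the box: round body 60 mm across, 35 mm high, with a round upright grip 28 mm across on top, to 71 mm. Origin: centre of its underside; z up. The slim copper vent tube, 80 mm high, standing near it is not needed.
- oak_cover: Loose square oak cover with a round brass knob, not for this box: 120 x 120 mm, 50 mm high over the knob. Lies left or right of the box, on the other side from the white cover. Origin: centre of its underside; z up.
Not all that is in view belongs to the job. What is shaped like the core_box but turquoise is not meant.

How it is judged:
By the outcome, as a careful person would: the job done as asked, in the order asked, and still so for the second after the job is handed in, with the robot touching nothing.
It also fails if it takes over 67 s, if anything falls off the work surface, if the arm or the gripper's body presses on something with over 40 N, if the wrist force passes 120 N, or if a joint passes its speed limit or range.

## Working session

There is one attempt and no reset: what is moved stays moved. The work goes in short steps, each a Python script; the robot and the scene stay as the last script left them, time stands still between calls to the robot, and variables do not carry over. Pictures are saved under pics/ and viewed, at most 10 in all, crops included, and the job is handed in when it is done.

```bash
ls; mkdir -p pics; python3 - <<'E'
from rig import robot
import cv2
for n in("scene","top"):
    im=robot.grab_frame(n); cv2.imwrite(f"pics/{n}0.png",im[:,:,::-1]); print(n,robot.camera_info(n))
s=robot.get_state();print(s["time"],s["ee_pos"],s["opening"])
E
```

```text
pics
scene {'fx': 401.78443814030356, 'fy': 401.78443814030356, 'cx': 324.460581868505, 'cy': 205.8623009190382, 'rvec': array([ 1.38189154,  2.37934796, -0.69990094]), 'tvec': array([ 0.22120424, -0.27885311,  1.3354803 ])}
top {'fx': 382.6247404186751, 'fy': 382.6247404186751, 'cx': 315.2063501731675, 'cy': 195.89962181198717, 'rvec': array([ 2.14318926, -2.15994354,  0.13437325]), 'tvec': array([0.02257503, 0.41464114, 0.94645392])}
0.1 [ 0.26595043 -0.56524741  0.22389306] 0.09415201705385212
```

View pics/scene0.png

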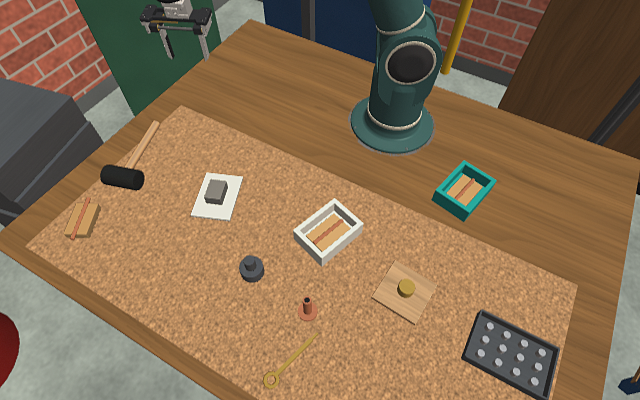

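View pics/top0.png

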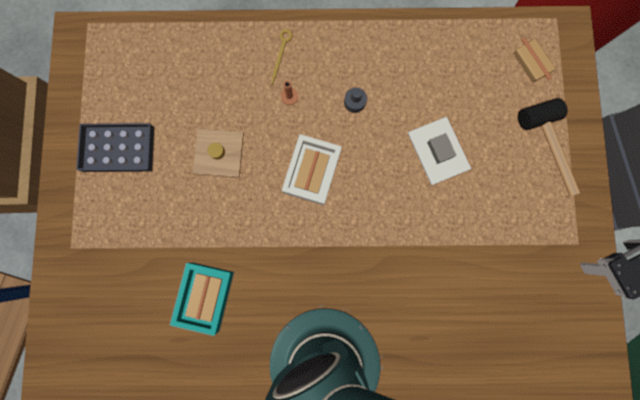

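The scene picture shows the white cover at about (217,195), the box at (328,230), the weight at (252,268) and the oak cover at (405,290). The top picture shows the cover at (440,150), the box at (312,168) and the weight at (356,99). I'll enlarge these.

```bash
python3 - <<'E'
import cv2,numpy as np
def crop(n,c,w=76,s=5):
    im=cv2.imread(f"pics/{n}0.png");x,y=c[0]-26,c[1]-29 
    x,y=c[0]-38,c[1]-38
    o=cv2.resize(im[y:y+w,x:x+w],None,fx=3.5,fy=3.5,interpolation=cv2.INTER_CUBIC)
    for k in range(0,w):
        if (x+k)%10==0: cv2.line(o,(int(k*3.5+1.75),0),(int(k*3.5+1.75),5),(0,0,255),1); cv2.putText(o,str(x+k),(int(k*3.5)-8,14),0,.3,(0,0,255))
        if (y+k)%10==0: cv2.line(o,(0,int(k*3.5+1.75)),(5,int(k*3.5+1.75)),(0,0,255),1); cv2.putText(o,str(y+k),(6,int(k*3.5)+5),0,.3,(0,0,255))
    return o
T=[crop("top",c) for c in((440,150),(312,168),(356,99))]
S=[crop("scene",c) for c in((217,195),(328,230),(252,268))]
cv2.imwrite("pics/crops.png",np.vstack([np.hstack(T),np.hstack(S)]))
E
```

```text
(no output)
```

View pics/crops.png

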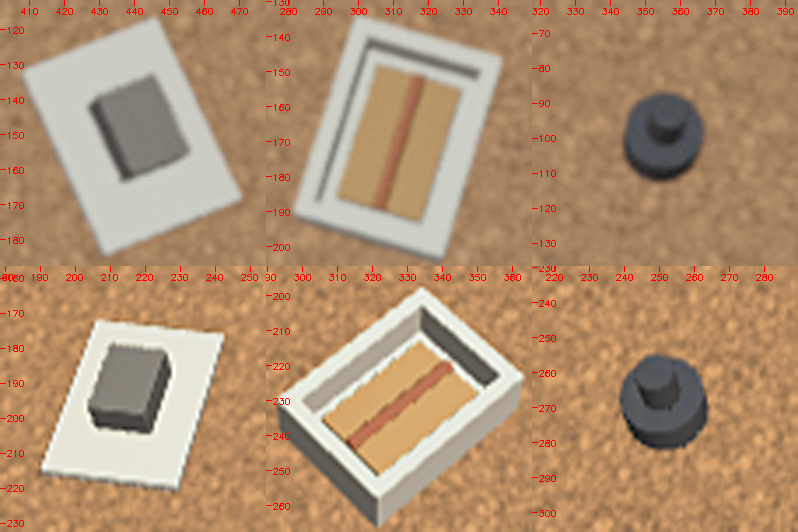

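The enlarged crops show clear corners for the cover plate, the grip block's top and the box rim, and the weight's two circles. I'll triangulate these.

```bash
cat > h.py <<'E'
import numpy as np,cv2
from scipy.optimize import least_squares
from rig import robot
def ray(name,uv,info=None):
    i=info or robot.camera_info(name); R=cv2.Rodrigues(np.array(i["rvec"],float))[0]; t=np.array(i["tvec"],float)
    x=(uv[0]-i["cx"])/i["fx"]; y=(uv[1]-i["cy"])/i["fy"]
    if name=="wrist":
        r=np.hypot(x,y); d=np.array([x/r*np.sin(r),y/r*np.sin(r),np.cos(r)]) if r>1e-9 else np.array([0,0,1.])
    else: d=np.array([x,y,1.])
    d=R.T@d; return -R.T@t,d/np.linalg.norm(d)
def tri(rays):
    A=sum(np.eye(3)-np.outer(d,d) for c,d in rays); b=sum((np.eye(3)-np.outer(d,d))@c for c,d in rays)
    p=np.linalg.solve(A,b); return p,max(np.linalg.norm((np.eye(3)-np.outer(d,d))@(p-c)) for c,d in rays)
def onz(r,z): c,d=r; return c+d*(z-c[2])/d[2]
E
python3 - <<'E'
from h import *
np.set_printoptions(precision=4,suppress=True)
f=lambda p,o:((np.array(p)+.5)/3.5-.5)+o
def go(nm,tp,to,sc,so):
    P=[]
    for a,b in zip(tp,sc):
        p,e=tri([ray("top",f(a,to)),ray("scene",f(b,so))]);P.append(p);print(nm,p,round(e,4))
    P=np.array(P)
    if len(P)==4:print(" mean",P.mean(0),"sides",np.linalg.norm(P-np.roll(P,-1,0),axis=1),"yaws",[round(np.degrees(np.arctan2(*(P[(i+1)%4]-P[i])[1::-1])),1) for i in range(4)])
print([ray(n,(0,0))[0] for n in("top","scene")])
# which correspondences: world x is up in top view? print axis check
for n,uv in(("top",(440,150)),("scene",(217,195)),("top",(450,150)),("scene",(227,195))):print(n,uv,onz(ray(n,uv),.02))
tc=[(22,70),(157,15),(242,197),(107,254)]; scs=[(54+43,54),(224,69),(179,223),(40,204)]
for n,c,o in(("top",tc,(402,112)),("scene",scs,(179,157))):
    print(n,[onz(ray(n,f(p,o)),.024)[:2] for p in c])
tb=[(95,15),(236,58),(176,260),(27,213)]; sb=[(156,22),(258,111),(113,227),(11,136)]
for n,c,o in(("top",tb,(274,130)),("scene",sb,(290,192))):
    print(n,[onz(ray(n,f(p,o)),.054)[:2] for p in c])
E
```

```text
[array([0.2884, 0.0146, 0.9924]), array([0.9571, 0.2697, 0.9599])]
top (440, 150) [ 0.5334 -0.3058  0.02  ]
scene (217, 195) [ 0.5331 -0.3034  0.02  ]
top (450, 150) [ 0.5331 -0.3317  0.02  ]
scene (227, 195) [ 0.519  -0.2789  0.02  ]
top [array([ 0.5821, -0.2235]), array([ 0.6236, -0.326 ]), array([ 0.4845, -0.3811]), array([ 0.4429, -0.2802])]
scene [array([ 0.4851, -0.3784]), array([ 0.4448, -0.2774]), array([ 0.5844, -0.2193]), array([ 0.6244, -0.3233])]
top [array([0.5695, 0.0545]), array([ 0.5368, -0.0468]), array([ 0.3911, -0.0022]), array([0.4255, 0.103 ])]
scene [array([ 0.3965, -0.0005]), array([0.4292, 0.1047]), array([0.567 , 0.0579]), array([ 0.5399, -0.0444])]
```

```bash
python3 - <<'E'
from h import *
np.set_printoptions(precision=4,suppress=True)
f=lambda p,o:((np.array(p)+.5)/3.5-.5)+o
def go(nm,tp,to,sc,so):
    P=[]
    for i in range(len(tp)):
        p,e=tri([ray("top",f(tp[i],to)),ray("scene",f(sc[(i+2)%4 if len(tp)==4 else i],so))]);P.append(p);print(nm,p,round(e,4))
    P=np.array(P)
    if len(P)==4:print(" mean",P.mean(0),"sides",np.linalg.norm(P-np.roll(P,-1,0),axis=1),"yaws",[round(np.degrees(np.arctan2(*(P[(i+1)%4]-P[i])[1::-1])),1) for i in range(4)])
go("cover",[(22,70),(157,15),(242,197),(107,254)],(402,112),[(97,54),(224,69),(179,223),(40,204)],(179,157))
go("block",[(98,97),(155,74),(189,151),(132,176)],(402,112),[(113,77),(170,84),(157,147),(94,140)],(179,157))
go("box",[(95,15),(236,58),(176,260),(27,213)],(274,130),[(156,22),(258,111),(113,227),(11,136)],(290,192))
go("grip top",[(133,119)],(318,61),[(122,100)],(214,230))
i=robot.camera_info("wrist");s=robot.get_state();print(i,s["tool_rot"]); c,d=ray("wrist",(i["cx"],i["cy"]));print("cam in tool",s["tool_rot"].T@(c-s["ee_pos"]),s["tool_rot"].T@d)
E
```

```text
cover [ 0.5829 -0.2233  0.0194] 0.0015
cover [ 0.6238 -0.3258  0.0219] 0.001
cover [ 0.4844 -0.3808  0.0223] 0.001
cover [ 0.4431 -0.2803  0.0206] 0.0009
 mean [ 0.5335 -0.3025  0.021 ] sides [0.1104 0.1499 0.1086 0.151 ] yaws [np.float64(-68.2), np.float64(-158.5), np.float64(112.3), np.float64(22.2)]
block [ 0.5503 -0.2651  0.0543] 0.0049
block [ 0.5683 -0.3097  0.0529] 0.0025
block [ 0.5121 -0.3328  0.0535] 0.0005
block [ 0.4942 -0.2909  0.0519] 0.0013
 mean [ 0.5312 -0.2996  0.0532] sides [0.0482 0.0608 0.0455 0.0618] yaws [np.float64(-67.9), np.float64(-157.6), np.float64(113.1), np.float64(24.8)]
box [0.5683 0.0563 0.0556] 0.002
box [ 0.5378 -0.0466  0.0491] 0.0005
box [ 0.392  -0.0025  0.0468] 0.0002
box [0.4262 0.1036 0.0488] 0.0001
 mean [0.4811 0.0277 0.0501] sides [0.1075 0.1524 0.1115 0.15  ] yaws [np.float64(-106.5), np.float64(163.2), np.float64(72.1), np.float64(-18.4)]
grip top [ 0.6664 -0.0874  0.0712] 0.0032
{'fx': 309.70691628693146, 'fy': 309.70691628693146, 'cx': 319.68288116131976, 'cy': 201.53268155010693, 'rvec': array([-2.4738,  1.57  ,  0.1934]), 'tvec': array([-0.6246, -0.0251,  0.3891])} [[ 0.9048  0.4258 -0.0006]
 [ 0.4258 -0.9048  0.001 ]
 [-0.0001 -0.0011 -1.    ]]
cam in tool [ 0.0695  0.     -0.1593] [-0.2414  0.0002  0.9704]
```

Triangulated heights agree with the text: plate about 22 mm, block about 53 mm, rim about 50 mm, grip top about 71 mm, and the sizes match. Next I'll move and refine the box, weight and cover with the wrist camera from close by.

```bash
cat >> h.py <<'E'
def yaw(deg):
    a=np.radians(deg);c,s=np.cos(a),np.sin(a); return np.array([[c,s,0],[s,-c,0],[0,0,-1.]])
def snap(n):
    i=robot.camera_info("wrist"); im=robot.grab_frame("wrist"); cv2.imwrite(f"pics/{n}.png",im[:,:,::-1])
    np.savez(f"{n}.npz",**i); return im
def T(): return round(robot.get_state()["time"],1)
E
python3 - <<'E'
from h import *
robot.move_ptp([.50,0.0,.28],yaw(-17)); robot.pause(.1); snap("w1"); print(T())
robot.move_ptp([.56,-.20,.28],yaw(22)); robot.pause(.1); snap("w2"); print(T())
ims=[cv2.imread(f"pics/w{k}.png") for k in(1,2)]
cv2.imwrite("pics/w12.png",np.vstack([im for im in ims])[:, :][:800] if 0 else cv2.resize(np.hstack(ims),(800,250)))
E
```

```text
2.5
3.6
```

View pics/w12.png

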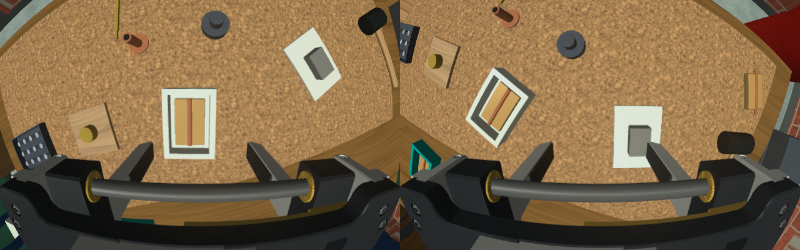

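Both wrist views show the box at full-pixel (302,198) and (158,170), the weight at (344,40) and (273,71), and the cover at (500,100) and (381,219). I'll enlarge these to read the corners.

```bash
cat >> h.py <<'E'
def sheet(rows,out):
    R=[]
    for row in rows:
        r=[]
        for n,x,y,w in row:
            im=cv2.imread(f"pics/{n}.png"); s=264/w
            M=np.array([[s,0,-x*s],[0,s,-y*s]]); o=cv2.warpAffine(im,M,(264,264),flags=cv2.INTER_CUBIC)
            for k in range(0,w,1):
                p=int(k*s)
                if (x+k)%20==0: cv2.line(o,(p,0),(p,5),(0,0,255),1); cv2.putText(o,str(x+k),(p-8,14),0,.3,(0,0,255))
                if (y+k)%20==0: cv2.line(o,(0,p),(5,p),(0,0,255),1); cv2.putText(o,str(y+k),(6,p+4),0,.3,(0,0,255))
            r.append(o)
        R.append(np.hstack(r))
    cv2.imwrite(f"pics/{out}.png",np.vstack(R))
E
python3 -c "
from h import *
sheet([[('w1',237,133,132),('w1',311,7,66),('w1',446,34,110)],[('w2',92,105,132),('w2',240,38,66),('w2',333,165,110)]],'c2')"
```

```text
(no output)
```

View pics/c2.png

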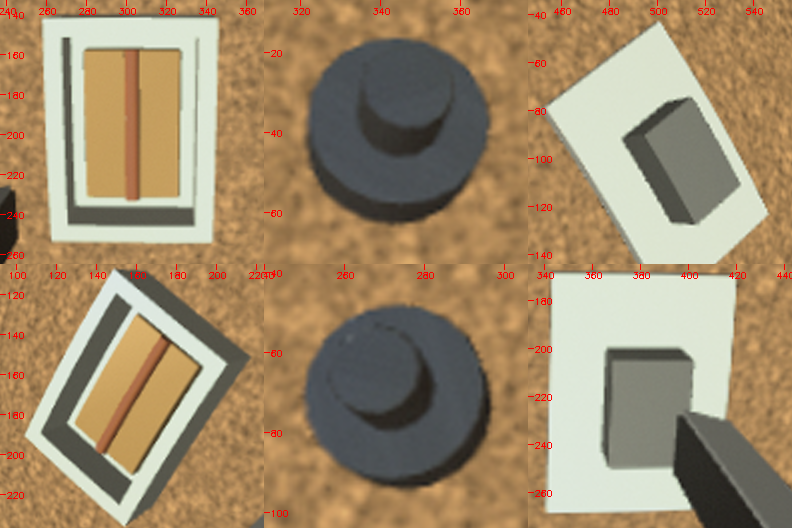

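```bash
cat > fit.py <<'E'
from h import *
np.set_printoptions(precision=4,suppress=True)
W={k:dict(np.load(f"{k}.npz")) for k in("w1","w2")}
def rays(src,pts,x0,y0,s):
    out=[]
    for p in pts:
        uv=(np.array(p)+.5)/s-.5+[x0,y0] if src in("top","scene") else np.array(p)/s+[x0,y0]
        out.append((src,ray("wrist",uv,W[src]) if src in W else ray(src,uv)))
    return out
def rect(nm,obs,L,B,z0,g):
    C=np.array([[sx*L/2,sy*B/2] for sx in(1,-1) for sy in(1,-1)])
    def pts(q):
        a=q[3];R=np.array([[np.cos(a),-np.sin(a)],[np.sin(a),np.cos(a)]]);return np.c_[C@R.T+q[:2],np.full(4,q[2])]
    P0=pts([g[0],g[1],z0,np.radians(g[2])])
    def d(r,p): c,u=r; return (np.eye(3)-np.outer(u,u))@(p-c)
    idx=[int(np.argmin([np.linalg.norm(d(r,p)) for p in P0])) for _,r in obs]
    for use in(("top","scene"),("w1","w2"),("top","scene","w1","w2")):
        o=[(i,r) for i,(s,r) in zip(idx,obs) if s in use]
        f=lambda q:np.concatenate([d(r,pts(q)[i]) for i,r in o])
        s=least_squares(f,[g[0],g[1],z0,np.radians(g[2])],loss="soft_l1",f_scale=.003)
        print(nm,use,s.x[:3],round(np.degrees(s.x[3]),2),"max",round(max(np.linalg.norm(f(s.x).reshape(-1,3),axis=1)),4))
rect("plate",rays("top",[(22,70),(157,15),(242,197),(107,254)],402,112,3.5)+rays("scene",[(97,54),(224,69),(179,223),(40,204)],179,157,3.5)
 +rays("w1",[(17,109),(131,22),(241,211)],446,34,2.4)+rays("w2",[(23,10),(208,10),(17,249)],333,165,2.4),.15,.11,.024,(.5335,-.3025,22))
rect("block",rays("top",[(98,97),(155,74),(189,151),(132,176)],402,112,3.5)+rays("scene",[(113,77),(170,84),(157,147),(94,140)],179,157,3.5)
 +rays("w1",[(117,135),(164,98),(212,185),(167,222)],446,34,2.4)+rays("w2",[(84,97),(165,97),(81,203)],333,165,2.4),.064,.046,.054,(.533,-.3015,22))
rect("box",rays("top",[(95,15),(236,58),(176,260),(27,213)],274,130,3.5)+rays("scene",[(156,22),(258,111),(113,227),(11,136)],290,192,3.5)
 +rays("w1",[(42,18),(218,18),(211,243),(52,243)],237,133,2)+rays("w2",[(115,5),(228,98),(126,260),(26,170)],92,105,2),.15,.11,.054,(.481,.028,-17))
for nm,a,b in(("grip",(142,86),(109.5,103)),("body",(133.5,122),(133,125))):
    print(nm,tri([rays("w1",[a],311,7,4)[0][1],rays("w2",[b],240,38,4)[0][1]]))
E
python3 fit.py
```

```text
plate ('top', 'scene') [ 0.5336 -0.3025  0.0212] 21.91 max 0.0025
plate ('w1', 'w2') [ 0.5339 -0.3025  0.0218] 22.33 max 0.0012
plate ('top', 'scene', 'w1', 'w2') [ 0.5337 -0.3025  0.0214] 22.08 max 0.0024
block ('top', 'scene') [ 0.5315 -0.2996  0.0529] 23.09 max 0.006
block ('w1', 'w2') [ 0.5335 -0.3035  0.0501] 21.97 max 0.0023
block ('top', 'scene', 'w1', 'w2') [ 0.5327 -0.3016  0.0517] 21.88 max 0.0089
box ('top', 'scene') [0.4814 0.0278 0.05  ] -17.57 max 0.0039
box ('w1', 'w2') [0.4827 0.0286 0.0505] -17.36 max 0.0024
box ('top', 'scene', 'w1', 'w2') [0.4821 0.0283 0.0505] -17.44 max 0.0044
grip (array([ 0.6721, -0.0868,  0.0725]), np.float64(0.00020956472272355475))
body (array([ 0.6728, -0.0875,  0.0308]), np.float64(0.00058656757494926))
```

Fits agree within about 2 mm: the cover is at (0.5335, -0.3025) at 22.1°, the box at (0.4825, 0.0285) at -17.4°, and the weight at (0.672, -0.087). Measured heights read about 3 mm low against the text, so descents will be force-guarded. Grasping the cover.

```bash
python3 - <<'E'
from h import *
np.set_printoptions(precision=4,suppress=True)
R=yaw(22.1); x,y=.5335,-.3025
robot.move_ptp([x,y,.13],R)
robot.move_linear([x,y,.075],.12)
print("hit",robot.move_linear([x,y,.047],.05,threshold=8)); s=robot.get_state();print(s["ee_pos"],s["force"])
robot.gripper_to(.02); s=robot.get_state();print("open",s["opening"],s["grasp_force"],s["force"],s["ee_pos"])
if .042<s["opening"]<.05:
    robot.move_linear([x,y,.16],.12); s=robot.get_state();print(s["opening"],s["force"],s["moment"],s["ee_pos"])
    robot.move_ptp([.4825,.0285,.16],yaw(-17.4)); robot.pause(.2); snap("w3"); s=robot.get_state();print(s["ee_pos"],s["force"],T())
    im=robot.grab_frame("top"); cv2.imwrite("pics/t3.png",im[:,:,::-1]); im=robot.grab_frame("scene"); cv2.imwrite("pics/s3.png",im[:,:,::-1])
    sheet([[("w3",200,100,264),("s3",260,140,132),("t3",250,105,132)]],"c3")
E
```

```text
hit False
[ 0.5336 -0.3025  0.047 ] [0.1845 0.584  0.7911]
open 0.045653714331205006 29.996394217014313 [-0.1284 -0.1629  1.4469] [ 0.5335 -0.3025  0.047 ]
0.04564054427858092 [ 0.3077 -0.2018 -4.476 ] [-0.0015  0.0231  0.0077] [ 0.5331 -0.3023  0.1592]
[0.4827 0.0279 0.1599] [ 0.3407 -0.6095 -2.9778] 9.1
```

View pics/c3.png

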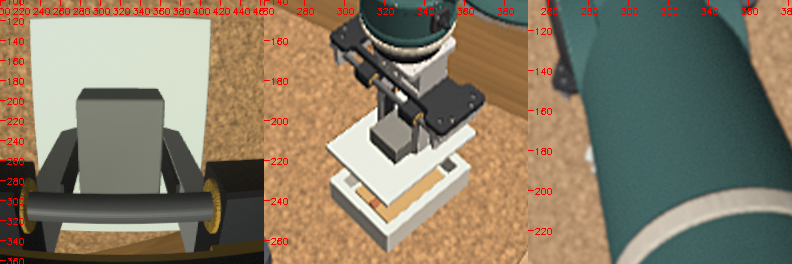

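The cover is held level and square above the box; plate and block are both centred on the gripper at wrist column about 320. Lowering with a force stop.

```bash
python3 - <<'E'
from h import *
np.set_printoptions(precision=4,suppress=True)
x,y=.4825,.0285; R=yaw(-17.4)
robot.move_linear([x,y,.100],.1,frame=R)
print("early",robot.move_linear([x,y,.0905],.03,threshold=6),robot.get_state()["ee_pos"],robot.get_state()["force"])
print("home",robot.move_linear([x,y,.083],.012,threshold=5)); s=robot.get_state();print(s["ee_pos"],s["force"],s["moment"],T())
E
```

```text
early False [0.4824 0.0285 0.0904] [ 0.077   0.3729 -3.8928]
home True
[0.4826 0.0285 0.0869] [-1.1268  0.7832  7.235 ] [-0.0359  0.2291  0.0049] 10.8
```

Contact came at z = 0.0869, against 0.087 expected for fully home. I'll release, back off and measure the cover and the weight.

```bash
python3 - <<'E'
from h import *
np.set_printoptions(precision=4,suppress=True)
robot.gripper_to(.094); s=robot.get_state();print(s["opening"],s["ee_pos"])
p=s["ee_pos"]; robot.move_linear([p[0],p[1],.19],.15)
robot.move_ptp([.53,-.01,.24],yaw(-17.4)); robot.pause(.1); snap("w4")
robot.move_ptp([.60,-.06,.24],yaw(-17.4)); robot.pause(.1); snap("w5"); print(T())
im=robot.grab_frame("scene"); cv2.imwrite("pics/s5.png",im[:,:,::-1])
from numpy import array
for n in("w4","w5"):
    i=dict(np.load(n+".npz")); Rm=cv2.Rodrigues(i["rvec"])[0]
    for nm,P in(("cov",(.4825,.0285,.084)),("wt",(.672,-.087,.075))):
        q=Rm@array(P)+i["tvec"]; th=np.arctan2(np.hypot(q[0],q[1]),q[2]); k=th/np.hypot(q[0],q[1]); print(n,nm,i["cx"]+i["fx"]*k*q[0],i["cy"]+i["fy"]*k*q[1])
sheet([[("w4",230,90,190),("w4",330,0,100),("s5",262,165,132)],[("w5",160,160,190),("w5",320,20,100),("s5",212,220,80)]],"c5")
E
```

```text
0.09393469820819227 [0.482  0.0284 0.0864]
13.7
w4 cov 298.9077888808224 243.29813852422657
w4 wt 349.6076691571789 41.92017550874826
w5 cov 278.9544183474727 305.5436334710917
w5 wt 324.4218954142621 118.11865820650466
```

View pics/c5.png

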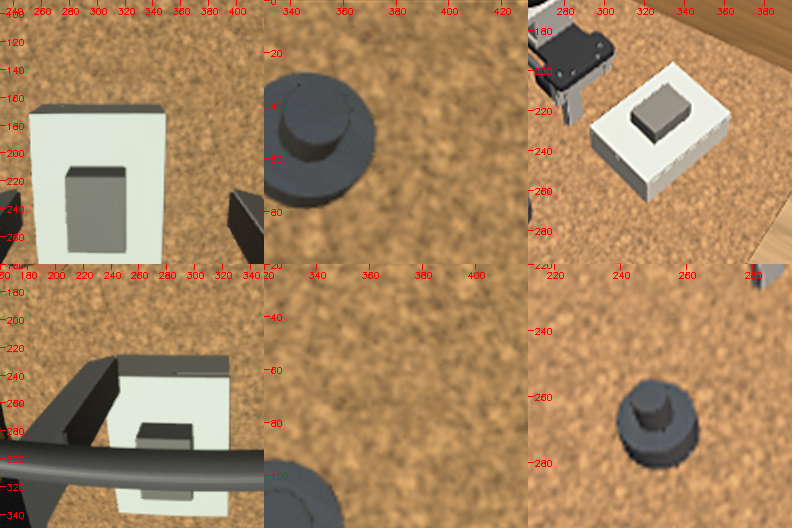

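The scene view shows the cover flush on the box, with the block top centred near wrist pixel (299,244). The weight's grip top is at about (349.5,42.4), against (349.6,41.9) predicted. I'll fit the block top from two views, then pick up the weight.

```bash
sed '/^rect("plate/,$d' fit.py > fitlib.py; python3 - <<'E'
import fitlib as F; from fitlib import *
F.W["w4"]=dict(np.load("w4.npz"));F.W["w5"]=dict(np.load("w5.npz"))
b=rays("w4",[(66,177),(126,177),(66,252),(126,252)],230,90,264/190)
sc=rays("scene",[(103,112),(144,84),(162,103),(127,133)],262,165,2)
print([onz(r,.094)[:2] for _,r in b],np.mean([onz(r,.094)[:2] for _,r in b],0),np.mean([onz(r,.094)[:2] for _,r in sc],0))
print("tri c",tri([rays("w4",[(96,214.5)],230,90,264/190)[0][1],rays("scene",[(132.5,108)],262,165,2)[0][1]]))
x,y=.672,-.087; R=yaw(-17.4)
robot.move_ptp([x,y,.13],R)
robot.move_linear([x,y,.09],.1)
print("hit",robot.move_linear([x,y,.063],.04,threshold=8),robot.get_state()["ee_pos"])
robot.gripper_to(.01); s=robot.get_state();print("open",s["opening"],s["grasp_force"],s["force"],s["ee_pos"],T())
E
```

```text
[array([0.5198, 0.0387]), array([ 0.5066, -0.0038]), array([0.4613, 0.06  ]), array([0.4476, 0.0146])] [0.4838 0.0274] [0.4837 0.03  ]
tri c (array([0.4835, 0.0275, 0.0909]), np.float64(0.0001973443309359319))
hit False [ 0.6721 -0.087   0.0631]
open 0.027666559088954195 30.000008940696716 [ 0.6536 -1.0249 -0.6339] [ 0.672  -0.0871  0.063 ] 16.7
```

```bash
python3 - <<'E'
from h import *
np.set_printoptions(precision=4,suppress=True)
R=yaw(-17.4); x,y=.483,.028
robot.move_linear([.672,-.087,.21],.12); s=robot.get_state();print(s["opening"],s["force"],s["moment"])
robot.move_linear([x,y,.21],.15,frame=R)
robot.move_linear([x,y,.165],.08)
robot.pause(.2); s=robot.get_state();print(s["opening"],s["force"],s["ee_pos"])
print("early",robot.move_linear([x,y,.157],.02,threshold=6))
print("contact",robot.move_linear([x,y,.148],.01,threshold=5)); s=robot.get_state();print(s["ee_pos"],s["force"],s["moment"],T())
snap("w6"); im=robot.grab_frame("scene"); cv2.imwrite("pics/s6.png",im[:,:,::-1])
sheet([[("w6",200,100,264),("s6",270,150,120)]],"c6")
E
```

```text
0.027299996883997164 [-0.1162  0.5691 -8.4932] [ 0.0718  0.0762 -0.0042]
0.027277950174885608 [ 0.2708  0.015  -7.1291] [0.4833 0.028  0.1654]
early False
contact True
[0.483  0.028  0.1529] [-2.8804  0.14    6.869 ] [0.0475 0.3413 0.0266] 21.7
```

View pics/c6.png

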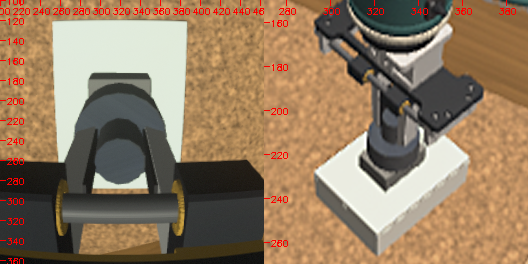

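Contact came at z = 0.1529, against 0.153 expected. The picture shows the weight upright on the block and centred (wrist column about 320). I'll release, retreat and check.

```bash
python3 - <<'E'
from h import *
robot.gripper_to(.06); p=robot.get_state()["ee_pos"]
robot.move_linear([p[0],p[1],.24],.1); robot.move_linear([.56,-.01,.30],.15); robot.pause(.3)
snap("w7"); im=robot.grab_frame("scene"); cv2.imwrite("pics/s7.png",im[:,:,::-1]); print(T(),robot.get_state()["force"])
sheet([[("w7",240,110,160),("s7",270,150,120),("s7",180,120,264)]],"c7")
E
```

```text
24.8 [ 0.17566882 -0.69048426  0.20724325]
```

View pics/c7.png

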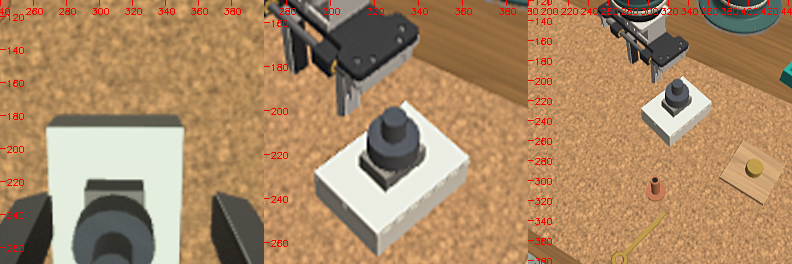

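The cover is flush on the box, the weight stands upright in the middle of the block (scene about (330,207)), the oak cover has not moved and the arm is clear. Handing in.

```bash
python3 -c "
from rig import robot
print(robot.sign_off())"
```

```text
the job is handed in; nothing more can be done
None
```

The job is handed in at about 25 s: the white cover is fully home on the core box, the iron weight stands upright on the middle of its grip block, and the oak cover was left where it lay.

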